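# Set out the carving gouges by size

## Robot

A 6-joint arm with a two-finger parallel gripper is mounted at the origin on the work surface. World frame = base frame: x ahead of the robot, y to its left, z up, the work surface at z = 0. Lengths are in mm, angles in rad, forces in N, time in s.
With the tool pointing down it reaches from about 350 to 975 mm from the base axis. Payload 7.1 kg.
Tool frame: the origin (TCP) lies on the front face of the gripper's body, between the roots of the fingers; the fingertips stand 80 mm ahead of it and the grasp point (between the pads) lies 61 mm ahead of it (env.tips_ahead is the distance from the TCP to the fingertips, in mm); z points along the fingers, y is the direction in which the jaws open and shut (so a half turn about z gives the same grasp; the last joint's range is limited). The gripper opens to 88 mm and grips with 3 to 60 N. Pads are 20 mm wide; open, the fingers measure 115 mm over their backs; the gripper's body (75 mm by 178 mm) begins 61 mm behind the grasp point.
Start: joints at [-0.019, 0.423, 1.63, -0, 1.089, -0.019], TCP at [624.984, 0.026, 302.675] pointing down, gripper open.
Joint ranges: [-3, 3], [-0.9, 2.11], [0.09, 2.58], [-1.31, 4.45], [0.11, 2.69], [-2.54, 2.54]. Speed limits (rad/s): [2.39, 2.39, 3.01, 3.14, 3.14, 3.14].

## Interface

Orientations are given as a unit quaternion [x, y, z, w].
In Python, from station import env, set_gripper, viewer, workorder gives the robot as it stands. Calls block until the motion is done:
- env.reach(position, orientation): joint-space move of the TCP to a pose.
- env.move_l(position, rot=None, rate=150, f_stop=None): straight line of the TCP; rot=None keeps the orientation; rate is the mean speed in mm/s. With f_stop (N) it stops when the force on the tool has changed by that much, and returns True; else False.
- env.move_joints(angles): joint-space move.
- set_gripper(opening): finger opening in mm; the grip force is fixed at half the most; returns when the fingers have stopped.
- env.hold(seconds).
- env.ik(position, orientation): joint angles nearest the present ones, or None.
- env.read_state(): the state.
- viewer.camera(name): name is "scene" or "side" or "wrist"; returns the picture (420x560x3 uint8, blue, green, red); there is no depth.
- viewer.camera_params(name): a dict with "fx", "fy", "cx", "cy" (pixels), "pose" (4x4, takes a point from camera to world coordinates); the wrist camera has in their place "tool_from_camera" (4x4, takes a point from camera to tool coordinates, whose origin is the TCP and whose axes are the flange's). Camera axes: x right, y up, looking along -z (the intrinsics and any distortion apply to the point x, -y, -z); pixel columns grow to the right and rows downward; lengths in mm; the calibration is good to about 2 mm. A picture is of the moment at which its call begins: read the wrist's pose just before it. camera_params takes no time and is no camera call.
A pose or a line that the arm cannot do raises env.IKError and nothing moves.
- workorder.sign_off(): hands the job in, once; it reports no verdict.
The state is a dict: "time_s": time; "qpos": joint angles; "dq": joint speeds; "tau": joint torques, N m; "tool_pos": TCP position; "orientation": TCP orientation; "force": force on the tool from outside, world axes, zero at the start; "wrist_torque": the same for the moment, N m; "width": finger opening in mm.
Only numpy, scipy, OpenCV 4.12 (cv2) and the standard library are available. Lean on these libraries where they do the work, as an engineer would, in place of code of your own. Each camera call takes 0.05 s, during which the arm holds its last target.

## Task

Lay the four carving gouges on the four cork pads of the tool board in order of blade size, from the smallest on the pad next to the red disc to the largest on the pad at the other end. Each handle should lie centred on its pad and in line with it, with the blade pointing away from the robot and its hollow side up. Leave the carved rosette where it is, and let go of everything at the end.

Things in the scene. Friction and masses are not known exactly. Their poses are not given: they have to be found in the camera images.
- gouge_a_grip (a point): Loose fishtail gouge, the smallest: steel blade 30 mm long flaring to 8 mm wide; pale octagonal wooden handle, 90 mm long, 24 mm across flats, black butt, brass ferrule (all gouges alike but for the blade). 75 g. Lies on the bench on its handle, blade's hollow up. Point: middle of the handle, 12 mm above its underside; x along the tool to the blade's edge, z up.
- gouge_b_grip (a point): Loose fishtail gouge, the second smallest: steel blade 48 mm long flaring to 16 mm wide; pale octagonal wooden handle, 90 mm long, 24 mm across flats, black butt, brass ferrule (all gouges alike but for the blade). 84 g. Lies on the bench on its handle, blade's hollow up. Point: middle of the handle, 12 mm above its underside; x along the tool to the blade's edge, z up.
- gouge_c_grip (a point): Loose fishtail gouge, the second largest: steel blade 66 mm long flaring to 25 mm wide; pale octagonal wooden handle, 90 mm long, 24 mm across flats, black butt, brass ferrule (all gouges alike but for the blade). 93 g. Lies on the bench on its handle, blade's hollow up. Point: middle of the handle, 12 mm above its underside; x along the tool to the blade's edge, z up.
- gouge_d_grip (a point): Loose fishtail gouge, the largest: steel blade 84 mm long flaring to 35 mm wide; pale octagonal wooden handle, 90 mm long, 24 mm across flats, black butt, brass ferrule (all gouges alike but for the blade). 102 g. Lies on the bench on its handle, blade's hollow up. Point: middle of the handle, 12 mm above its underside; x along the tool to the blade's edge, z up.
- pad_a: One of four like cork pads, 120 mm long (x), 44 mm wide (y), 3 mm thick, fixed side by side about 72 mm apart on the dark brown tool board (220 x 360 mm, 12 mm thick, on the bench); number 1 from the robot's left. Origin: centre of its underside; its top is 15 mm above the bench. x along the pad, away from the robot, z up.
- pad_b: One of four like cork pads, 120 mm long (x), 44 mm wide (y), 3 mm thick, fixed side by side about 72 mm apart on the dark brown tool board (220 x 360 mm, 12 mm thick, on the bench); number 2 from the robot's left. Origin: centre of its underside; its top is 15 mm above the bench. x along the pad, away from the robot, z up.
- pad_c: One of four like cork pads, 120 mm long (x), 44 mm wide (y), 3 mm thick, fixed side by side about 72 mm apart on the dark brown tool board (220 x 360 mm, 12 mm thick, on the bench); number 3 from the robot's left. Origin: centre of its underside; its top is 15 mm above the bench. x along the pad, away from the robot, z up.
- pad_d: One of four like cork pads, 120 mm long (x), 44 mm wide (y), 3 mm thick, fixed side by side about 72 mm apart on the dark brown tool board (220 x 360 mm, 12 mm thick, on the bench); number 4 from the robot's left. Origin: centre of its underside; its top is 15 mm above the bench. x along the pad, away from the robot, z up.
- red_disc: Flat red disc, 26 mm across, 5 mm high, fixed on the tool board at one end of the row of pads, 50 mm beyond the centre line of the end pad (either end); the smallest gouge goes there. A like white disc marks the other end. Origin at the centre of its underside.
- rosette: Round carved wooden rosette, 66 mm across, about 20 mm high, loose on the bench near the gouges; not to be moved. Origin at the centre of its underside.
Not all that is in view belongs to the job. Leave any green look-alike of the part that bears gouge_c_grip alone.

How it is judged (in metres and radians):
At the end, for the whole second after the job is handed in: Smallest to largest from the red disc's end: each handle's middle within 15 mm lengthwise and 12 mm sideways of its pad's centre and 10 to 21 mm above the pad's underside, in line within 0.2 rad, blade away from the robot, hollow up, released and at rest (((y of red_disc in the frame of pad_a above 0 m and (x of gouge_a_grip in the frame of pad_a between -0.015 and 0.015 m and y of gouge_a_grip in the frame of pad_a between -0.012 and 0.012 m and z of gouge_a_grip in the frame of pad_a between 0.01 and 0.021 m and angle between the x axis of gouge_a_grip and the x axis of pad_a, either way round below 0.2 rad and y of red_disc in the frame of gouge_a_grip above 0.02 m and linear speed of gouge_a below 0.02 m/s) and (x of gouge_b_grip in the frame of pad_b between -0.015 and 0.015 m and y of gouge_b_grip in the frame of pad_b between -0.012 and 0.012 m and z of gouge_b_grip in the frame of pad_b between 0.01 and 0.021 m and angle between the x axis of gouge_b_grip and the x axis of pad_b, either way round below 0.2 rad and y of red_disc in the frame of gouge_b_grip above 0.02 m and linear speed of gouge_b below 0.02 m/s) and (x of gouge_c_grip in the frame of pad_c between -0.015 and 0.015 m and y of gouge_c_grip in the frame of pad_c between -0.012 and 0.012 m and z of gouge_c_grip in the frame of pad_c between 0.01 and 0.021 m and angle between the x axis of gouge_c_grip and the x axis of pad_c, either way round below 0.2 rad and y of red_disc in the frame of gouge_c_grip above 0.02 m and linear speed of gouge_c below 0.02 m/s) and (x of gouge_d_grip in the frame of pad_d between -0.015 and 0.015 m and y of gouge_d_grip in the frame of pad_d between -0.012 and 0.012 m and z of gouge_d_grip in the frame of pad_d between 0.01 and 0.021 m and angle between the x axis of gouge_d_grip and the x axis of pad_d, either way round below 0.2 rad and y of red_disc in the frame of gouge_d_grip above 0.02 m and linear speed of gouge_d below 0.02 m/s)) or (y of red_disc in the frame of pad_a below 0 m and (x of gouge_a_grip in the frame of pad_d between -0.015 and 0.015 m and y of gouge_a_grip in the frame of pad_d between -0.012 and 0.012 m and z of gouge_a_grip in the frame of pad_d between 0.01 and 0.021 m and angle between the x axis of gouge_a_grip and the x axis of pad_d, either way round below 0.2 rad and y of red_disc in the frame of gouge_a_grip below -0.02 m and linear speed of gouge_a below 0.02 m/s) and (x of gouge_b_grip in the frame of pad_c between -0.015 and 0.015 m and y of gouge_b_grip in the frame of pad_c between -0.012 and 0.012 m and z of gouge_b_grip in the frame of pad_c between 0.01 and 0.021 m and angle between the x axis of gouge_b_grip and the x axis of pad_c, either way round below 0.2 rad and y of red_disc in the frame of gouge_b_grip below -0.02 m and linear speed of gouge_b below 0.02 m/s) and (x of gouge_c_grip in the frame of pad_b between -0.015 and 0.015 m and y of gouge_c_grip in the frame of pad_b between -0.012 and 0.012 m and z of gouge_c_grip in the frame of pad_b between 0.01 and 0.021 m and angle between the x axis of gouge_c_grip and the x axis of pad_b, either way round below 0.2 rad and y of red_disc in the frame of gouge_c_grip below -0.02 m and linear speed of gouge_c below 0.02 m/s) and (x of gouge_d_grip in the frame of pad_a between -0.015 and 0.015 m and y of gouge_d_grip in the frame of pad_a between -0.012 and 0.012 m and z of gouge_d_grip in the frame of pad_a between 0.01 and 0.021 m and angle between the x axis of gouge_d_grip and the x axis of pad_a, either way round below 0.2 rad and y of red_disc in the frame of gouge_d_grip below -0.02 m and linear speed of gouge_d below 0.02 m/s)))); the robot touches nothing.
It fails at once if the carved rosette is pushed more than 20 mm from its place (distance of rosette from where it was at the start of the episode above 0.02 m).
It also fails if it takes over 106 s, if anything falls off the work surface, if the arm or the gripper's body presses on something with over 40 N, if the wrist force passes 120 N, or if a joint passes its speed limit or range.

## Working session

There is one attempt and no reset: what is moved stays moved. The work goes in short steps, each a Python script; the robot and the scene stay as the last script left them, time stands still between calls to the robot, and variables do not carry over. Pictures are saved under pics/ and viewed, and the job is handed in when it is done.

```bash
ls; mkdir -p pics
python3 - <<'E'
from station import env,set_gripper,viewer,workorder
import cv2
for n in ["scene","side","wrist"]:
    p=viewer.camera_params(n); print(n,p)
    cv2.imwrite(f"pics/{n}0.png",viewer.camera(n))
print(env.read_state())
E
```

```text
pics
scene {'fx': 450.5854217813211, 'fy': 450.5854217813211, 'cx': 283.8279819480881, 'cy': 204.0335904895477, 'pose': array([[-7.23096533e-01, -5.18531714e-01,  4.56351032e-01,
         9.46562624e+02],
       [ 6.90746820e-01, -5.43278231e-01,  4.77197646e-01,
         5.56792160e+02],
       [ 4.83467784e-04,  6.60282988e-01,  7.51016739e-01,
         9.44469549e+02],
       [ 0.00000000e+00,  0.00000000e+00,  0.00000000e+00,
         1.00000000e+00]])}
side {'fx': 515.4766691467338, 'fy': 515.4766691467338, 'cx': 273.29514588098283, 'cy': 209.45224920999172, 'pose': array([[ 8.80487861e-01,  2.34099025e-01, -4.12236307e-01,
        -9.65405842e+01],
       [-4.73934679e-01,  4.13994318e-01, -7.77170911e-01,
        -1.02468613e+03],
       [-1.12714643e-02,  8.79662635e-01,  4.75464618e-01,
         6.62838954e+02],
       [ 0.00000000e+00,  0.00000000e+00,  0.00000000e+00,
         1.00000000e+00]])}
wrist {'fx': 295.2368125739876, 'fy': 295.2368125739876, 'cx': 280.7664618631117, 'cy': 210.85411605105716, 'tool_from_camera': array([[ 1.31122772e-04,  9.68498188e-01,  2.4902056
[... 291 characters left out ...]
'time_s': 0.15, 'qpos': array([-1.90183925e-02,  4.23664145e-01,  1.63047303e+00, -1.37847284e-05,
        1.08859756e+00, -1.90054012e-02]), 'dq': array([ 9.56280486e-04, -1.73030448e-03, -2.30579974e-03, -8.15884461e-05,
        1.48203125e-03, -2.12781374e-03]), 'tau': array([ 9.52650989e-04, -5.44981134e+01, -2.73919362e+01,  6.45430083e-02,
        2.04369903e-02, -3.19723256e-05]), 'tool_pos': array([6.24679376e+02, 1.75171613e-02, 3.02097214e+02]), 'orientation': array([ 7.07108996e-01,  7.07104335e-01, -4.00437909e-04, -4.07158862e-04]), 'force': array([ 1.29187602,  0.45343369, -1.01972687]), 'wrist_torque': array([ 0.04289037, -0.00796345,  0.00101251]), 'width': 87.67196773806114}
```

View pics/scene0.png

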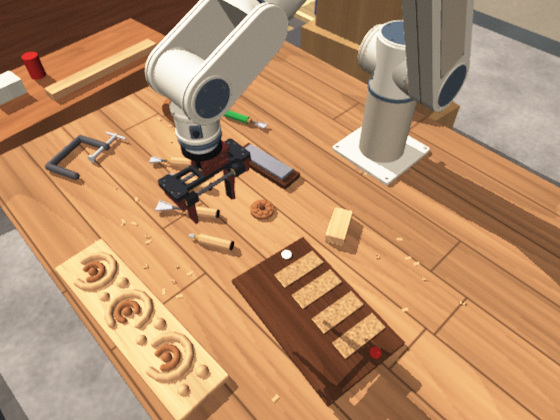

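View pics/side0.png

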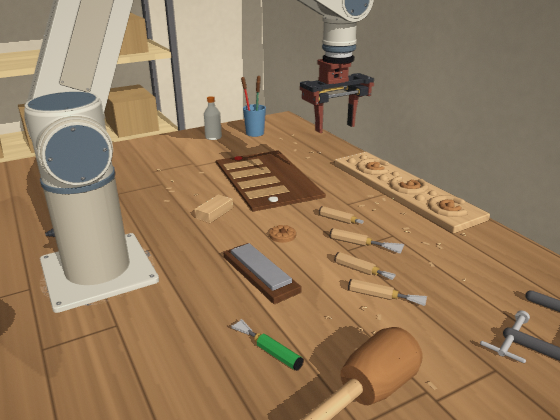

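View pics/wrist0.png

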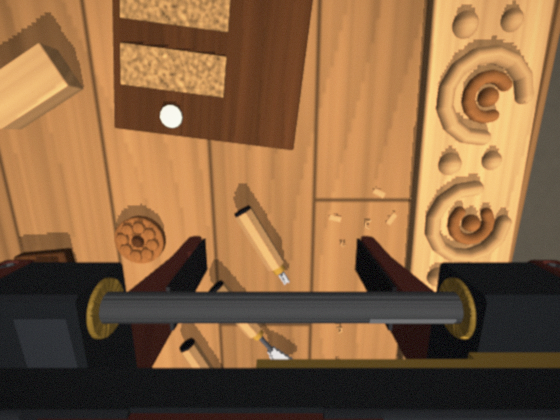

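The scene view shows four pale gouges at about (212,241), (195,210), (170,161) and one hidden behind the gripper. The green look-alike is at (240,118). The red disc is at (376,353), the robot's-left (+y) end of the board, and the white disc is at (287,254). So a→pad_a, b→pad_b, c→pad_c and d→pad_d. Next I'll take closer wrist views.

```bash
cat > h.py <<'E'
from station import env,set_gripper,viewer,workorder
import numpy as np,cv2
from scipy.spatial.transform import Rotation as R
def campose(n,st=None):
    p=viewer.camera_params(n)
    K=(p['fx'],p['fy'],p['cx'],p['cy'])
    if n!='wrist': return K,p['pose']
    T=np.eye(4);T[:3,:3]=R.from_quat(st['orientation']).as_matrix();T[:3,3]=st['tool_pos']
    return K,T@p['tool_from_camera']
def bp(K,P,uv,z):
    uv=np.atleast_2d(uv).astype(float)
    d=np.c_[(uv[:,0]-K[2])/K[0],-(uv[:,1]-K[3])/K[1],-np.ones(len(uv))]@P[:3,:3].T
    return P[:3,3]+d*((z-P[2,3])/d[:,2])[:,None]
def pj(K,P,X):
    c=(np.atleast_2d(X)-P[:3,3])@P[:3,:3]
    return np.c_[K[2]-K[0]*c[:,0]/c[:,2],K[3]+K[1]*c[:,1]/c[:,2]]
def snap(name):
    st=env.read_state();im=viewer.camera('wrist');K,P=campose('wrist',st)
    cv2.imwrite(f'pics/{name}.png',im);np.savez(f'pics/{name}.npz',K=K,P=P);return im
Q0=np.array([.70710678,.70710678,0,0])
def q(a): # jaw axis (tool y) along angle a+... tool x = world dir angle a
    x=np.array([np.cos(a),np.sin(a),0]);z=np.array([0,0,-1.]);y=np.cross(z,x)
    return R.from_matrix(np.c_[x,y,z]).as_quat()
E
python3 - <<'E'
from h import *
env.reach([620,-190,330],Q0); snap('w1')
cv2.imwrite('pics/s1.png',viewer.camera('scene'))
env.reach([540,90,360],Q0); snap('w2')
print(env.read_state()['time_s'])
E
```

```text
2.2167
```

View pics/w1.png

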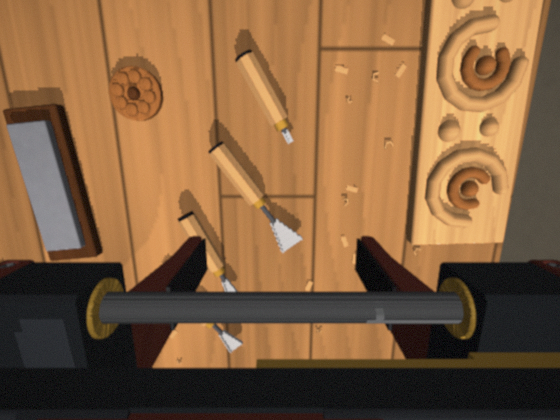

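View pics/w2.png

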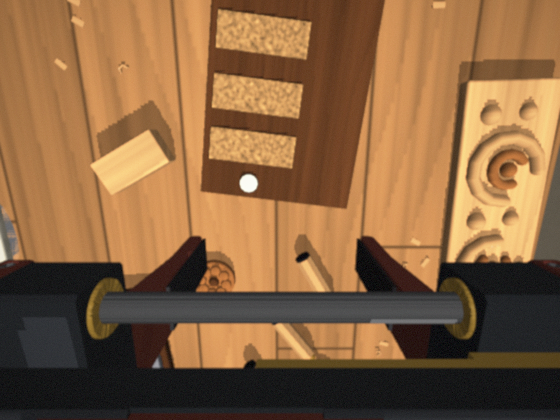

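w1 shows the rosette at (134,92), the smallest gouge at (265,95) and a large-bladed gouge at (255,195). The other two are partly hidden at (205,245) and (220,335). w2 shows three pads and the white disc at (248,183). I need one view further to each side.

Run:
```python
from h import *
env.reach([560,200,360],Q0); snap('w3')
env.reach([580,-310,330],Q0); snap('w4')
print(env.read_state()['time_s'])
for n in ('w3','w4'):
    im=cv2.imread(f'pics/{n}.png'); cv2.imwrite(f'pics/{n}z.png',cv2.resize(im[:260,90:490],None,fx=2,fy=2,interpolation=cv2.INTER_CUBIC))
```

```text
4.7
```

View pics/w3z.png

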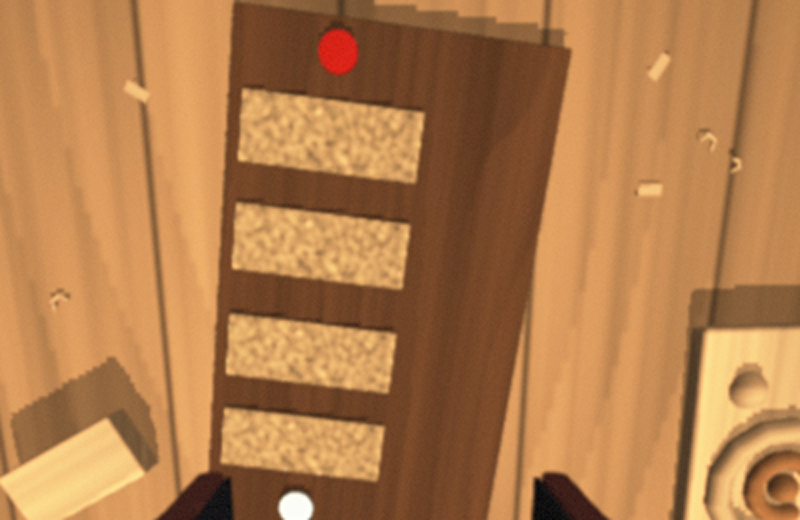

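View pics/w4z.png

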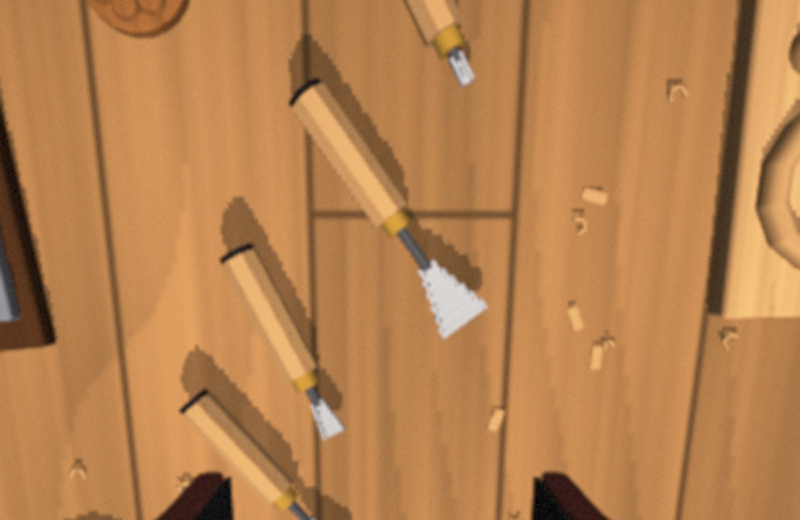

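From +y to -y the gouges are a, d, b, c, judging by blade size. In w4z the d blade is at (450,300), b at (325,418) and c starts at (300,512). In w3z the red disc is at (337,51) and the four pads are clear. Now I'll enlarge w1 for a and c, then compute.

Run:
```python
from h import *
im=cv2.imread('pics/w1.png')
a=cv2.resize(im[30:180,215:415],None,fx=3.9,fy=3.9,interpolation=cv2.INTER_CUBIC)
cv2.imwrite('pics/w1a.png',a)
def L(n): d=np.load(f'pics/{n}.npz'); return d['K'],d['P']
K,P=L('w3')
C=np.array([[[241,88],[425,111],[415,184],[236,161]],[[235,202],[411,223],[404,290],[231,268]],[[229,314],[397,332],[390,393],[225,375]],[[223,407],[385,425],[379,481],[221,462]]],float)
for c in C:
    X=bp(K,P,np.c_[90+c[:,0]/2,c[:,1]/2],15)
    ax=(X[1]+X[2]-X[0]-X[3])/2
    print(X.mean(0).round(1),'L',np.linalg.norm(ax).round(1),'W',np.linalg.norm((X[0]+X[1]-X[2]-X[3])/2).round(1),'ang',np.arctan2(ax[1],ax[0]).round(3))
D=bp(K,P,[[90+337/2,51/2],[90+296/2,253]],17);print(D.round(1))
K,P=L('w4')
for n,pts in dict(d=[(305,92),(398,222),(465,321)],b=[(237,253),(309,385),(333,433)],c=[(193,401),(290,500)]).items():
    p=np.array(pts,float);X=bp(K,P,np.c_[90+p[:,0]/2,p[:,1]/2],14)
    ax=X[1]-X[0];print(n,X.round(1).tolist(),'len',[round(np.linalg.norm(x-X[0]),1) for x in X],'ang',np.arctan2(ax[1],ax[0]).round(3))
```

```text
[524.1 352.6  15. ] L 120.9 W 44.9 ang -0.116
[516.4 282.8  15. ] L 121.4 W 44.5 ang -0.118
[507.2 208.   15. ] L 120.9 W 44.6 ang -0.108
[498.9 139.8  15. ] L 120.9 W 43.8 ang -0.12
[[530.1 402.4  17. ]
 [492.7  90.7  17. ]]
d [[532.2, -136.9, 14.0], [589.5, -212.0, 14.0], [634.7, -274.7, 14.0]] len [np.float64(0.0), np.float64(94.5), np.float64(171.7)] ang -0.92
b [[485.2, -231.2, 14.0], [529.3, -318.2, 14.0], [545.1, -352.3, 14.0]] len [np.float64(0.0), np.float64(97.5), np.float64(135.1)] ang -1.101
c [[448.9, -329.5, 14.0], [513.2, -402.5, 14.0]] len [np.float64(0.0), np.float64(97.2)] ang -0.849
```

View pics/w1a.png

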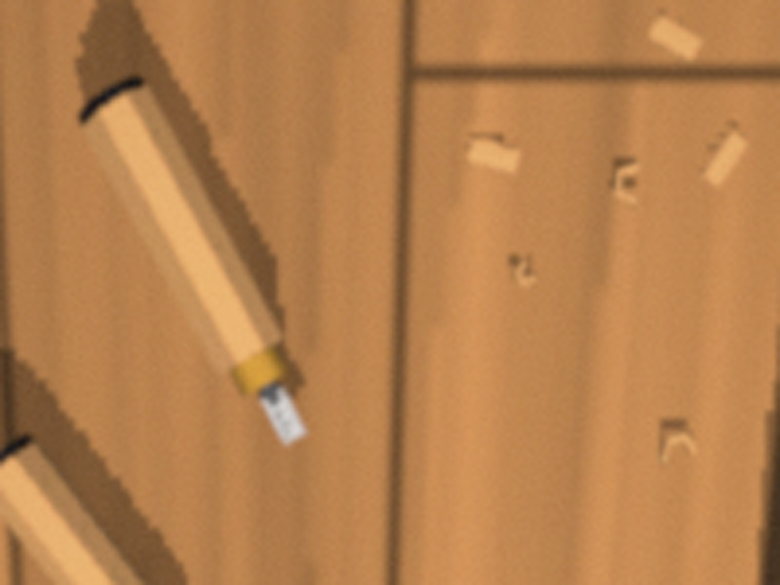

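Pads measure 121 × 44.5 mm, and both discs come out about 50 mm beyond the end pads. Gouge d measures 172 mm (174 expected) and b 135 mm (138 expected), so the identities hold. In w1a the a butt is at (112,100) and its tip at (295,437). I'll start with a.

```bash
cat >> h.py <<'E'
PADS=dict(a=(524.1,352.6),b=(516.1,282.0),c=(507.4,209.4),d=(498.9,139.8)); PA=-0.116
def pick(mid,phi):
    o=q(phi+np.pi)
    set_gripper(52)
    env.reach([mid[0],mid[1],170],o)
    hit=env.move_l([mid[0],mid[1],84],rate=100,f_stop=15)
    set_gripper(0)
    s=env.read_state();print('pick',hit,s['width'].round(1),s['tool_pos'].round(1))
    env.move_l([mid[0],mid[1],210],rate=150)
def place(k,dx=0,dy=0):
    o=q(PA+np.pi);x,y=PADS[k];x+=dx;y+=dy
    env.reach([x,y,210],o)
    s=env.read_state();print('held',s['width'].round(1))
    env.move_l([x,y,125],rate=150)
    hit=env.move_l([x,y,99],rate=40,f_stop=6)
    s=env.read_state();print('place',hit,s['tool_pos'].round(1))
    set_gripper(50)
    env.move_l([x,y,210],rate=150)
    print(env.read_state()['time_s'])
E
python3 - <<'E'
from h import *
d=np.load('pics/w1.npz');K,P=d['K'],d['P']
p=np.array([(112,100),(263,385),(295,437)],float)/3.9+[215,30]
X=bp(K,P,p,14);print(X.round(1),np.linalg.norm(X-X[0],axis=1))
ax=X[2]-X[0];ax/=np.linalg.norm(ax);mid=X[0]+45*ax;phi=np.arctan2(ax[1],ax[0]);print(mid,phi)
print(env.ik([mid[0],mid[1],84],q(phi+np.pi)),env.ik([524,352,99],q(PA+np.pi)))
pick(mid,phi)
cv2.imwrite('pics/pa.png',viewer.camera('side'))
E
```

```text
[[ 572.9  -27.5   14. ]
 [ 620.4 -113.9   14. ]
 [ 631.2 -130.7   14. ]] [  0.          98.56541052 118.54954922]
[595.01812258 -66.71747415  14.        ] -1.0560547844732062
[-1.31536557e-01  6.97899329e-01  1.78206885e+00 -4.44089210e-16
  6.61624473e-01 -6.46278100e-01] [ 5.72665007e-01  7.05000778e-01  1.70509414e+00 -4.44089210e-16
  7.31497739e-01 -8.82131320e-01]Traceback (most recent call last):
  File "<stdin>", line 7, in <module>
  File "h.py", line 31, in pick
    s=env.read_state();print('pick',hit,s['width'].round(1),s['tool_pos'].round(1))
                                        ^^^^^^^^^^^^^^^^
AttributeError: 'float' object has no attribute 'round'
```

The failure was only in my print call, and the gripper is closed. I'll fix it and continue.

```bash
sed -i "s/s\['width'\].round(1)/round(s['width'],1)/" h.py
python3 - <<'E'
from h import *
s=env.read_state();print(s['width'],s['tool_pos'],s['force'])
t=s['tool_pos'];env.move_l([t[0],t[1],210],rate=150)
cv2.imwrite('pics/pa.png',viewer.camera('side'))
E
```

```text
23.96261608372767 [595.2333472  -66.69712839  84.31352542] [-0.60701443 -0.10890008  2.85309702]
```

View pics/pa.png

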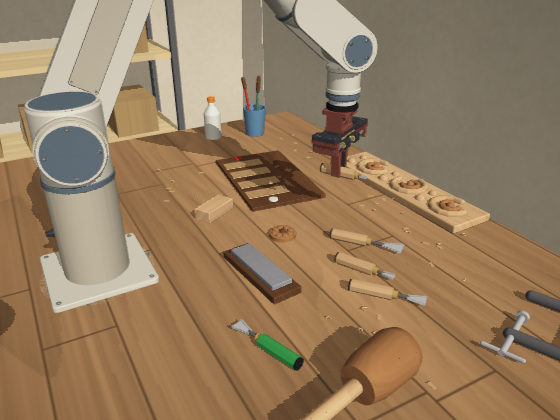

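Gouge a is held level at (345,172), with a width of 24.0 mm. I'll place it and check.

Run:
```python
from h import *
place('a')
env.reach([560,230,330],Q0); snap('v1')
im=cv2.imread('pics/v1.png'); cv2.imwrite('pics/v1z.png',cv2.resize(im[:260,90:490],None,fx=2,fy=2,interpolation=cv2.INTER_CUBIC))
```

```text
held 24.0
place True [523.7 352.4  99.2]
13.5583
```

View pics/v1z.png

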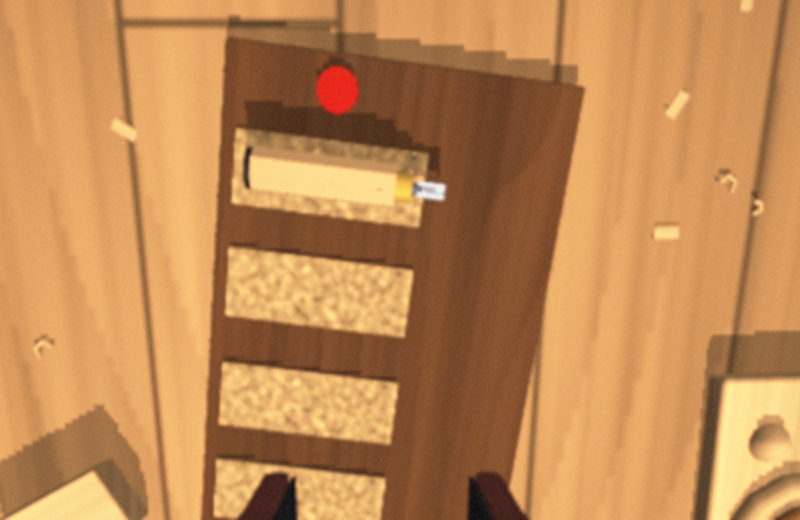

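a lies on the red-disc pad, blade away: butt at (247,168), ferrule end at (412,188). I'll quantify the error, then pick d, which is next along.

```bash
cat >> h.py <<'E'
def err(name,pad,butt,tip,blade,zs=29):
    d=np.load(f'pics/{name}.npz');K,P=d['K'],d['P']
    f=lambda p:np.array(p,float).reshape(-1,2)/2+[90,0]
    X=bp(K,P,f(pad),15);c=X.mean(0);ax=(X[1]+X[2]-X[0]-X[3])/2;ax/=np.linalg.norm(ax);ay=np.array([-ax[1],ax[0],0])
    B=bp(K,P,f([butt,tip]),zs);h=B[1]-B[0];L=np.linalg.norm(h);m=B[0]+h/L*45
    print('pad',c.round(1),'len',L.round(1),'exp',90+blade,'err x,y',((m-c)@ax).round(1),((m-c)@ay).round(1),'ang',(np.arctan2(h[1],h[0])-np.arctan2(ax[1],ax[0])).round(3))
E
python3 - <<'E'
from h import *
err('v1',[(236,127),(430,153),(420,228),(232,203)],(247,168),(446,193),30,29)
def L(n): d=np.load(f'pics/{n}.npz'); return d['K'],d['P']
K,P=L('w4')
p=np.array([(305,92),(465,321)],float);X=bp(K,P,np.c_[90+p[:,0]/2,p[:,1]/2],14)
ax=(X[1]-X[0]);ax/=np.linalg.norm(ax);mid=X[0]+45*ax;phi=np.arctan2(ax[1],ax[0]);print(mid,phi)
pick(mid,phi);place('d')
env.reach([560,70,330],Q0); snap('v2')
im=cv2.imread('pics/v2.png'); cv2.imwrite('pics/v2z.png',cv2.resize(im[:260,90:490],None,fx=2,fy=2,interpolation=cv2.INTER_CUBIC))
E
```

```text
pad [525.2 352.6  15. ] len 120.9 exp 120 err x,y -3.7 -1.9 ang 0.007
[ 559.04983578 -172.96629154   14.        ] -0.9315033721495904
pick False 23.8 [ 559.2 -173.    84.3]
held 24.0
place True [498.5 139.8  99.2]
23.2167
```

View pics/v2z.png

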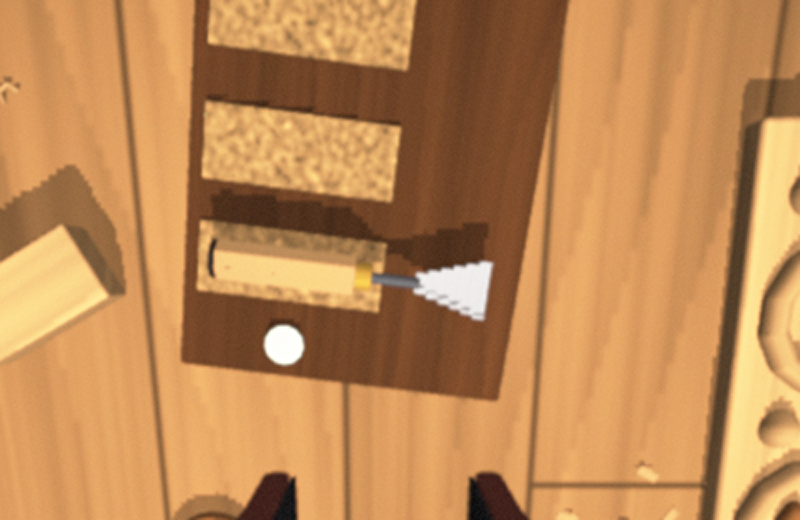

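d lies on the white-disc pad: butt at (212,257), edge centre at (488,291), pad corners (200,220), (387,242), (380,312), (197,290). Next I'll move b and then take a fresh look at c.

Run:
```python
from h import *
err('v2',[(200,220),(387,242),(380,312),(197,290)],(212,257),(488,291),84,29)
d=np.load('pics/w4.npz');K,P=d['K'],d['P']
p=np.array([(237,253),(333,433)],float);X=bp(K,P,np.c_[90+p[:,0]/2,p[:,1]/2],14)
ax=(X[1]-X[0]);ax/=np.linalg.norm(ax);mid=X[0]+45*ax;phi=np.arctan2(ax[1],ax[0]);print(mid,phi)
pick(mid,phi);place('b',2,0)
env.reach([560,120,330],Q0); snap('v3')
env.reach([540,-420,300],Q0); snap('v4')
for n in ('v3','v4'):
  im=cv2.imread(f'pics/{n}.png'); cv2.imwrite(f'pics/{n}z.png',cv2.resize(im[:260,90:490],None,fx=2,fy=2,interpolation=cv2.INTER_CUBIC))
```

```text
pad [498.9 139.3  15. ] len 174.2 exp 174 err x,y -2.5 0.1 ang -0.004
[ 505.12955757 -271.54448687   14.        ] -1.1110582844796422
pick False 23.9 [ 505.3 -271.6   84.3]
held 24.1
place True [517.7 281.9  99.3]
33.5167
```

View pics/v3z.png

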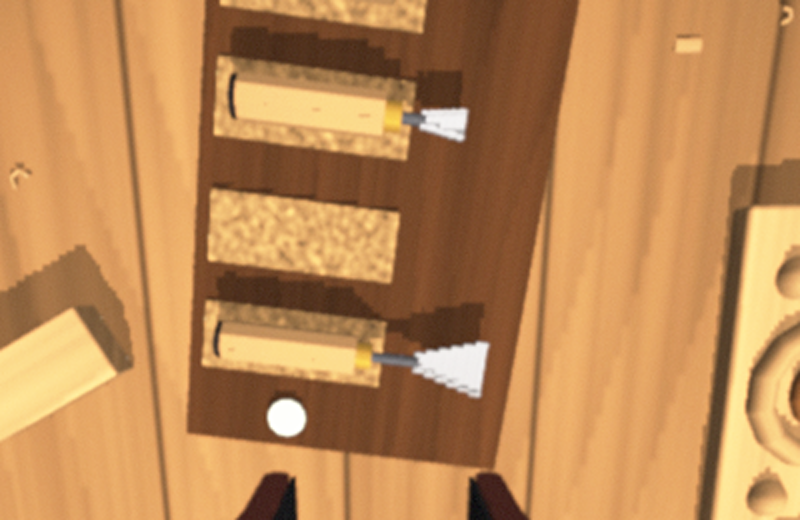

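View pics/v4z.png

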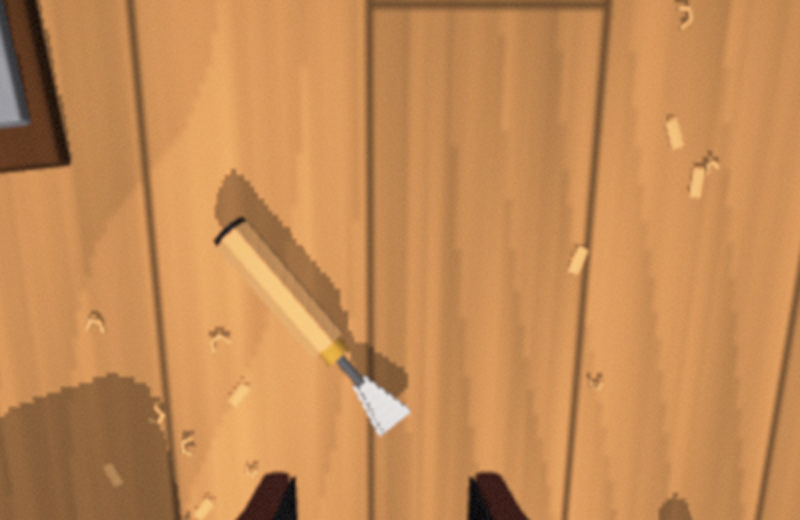

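In v3z, b lies on the second pad: butt (231,97), edge (467,125), pad corners (218,57), (416,82), (408,159), (214,134). In v4z, c is clear of other objects: butt (229,231), edge centre (394,423), pale handle.

Run:
```python
from h import *
err('v3',[(218,57),(416,82),(408,159),(214,134)],(231,97),(467,125),48,29)
d=np.load('pics/v4.npz');K,P=d['K'],d['P']
p=np.array([(229,231),(394,423)],float);X=bp(K,P,np.c_[90+p[:,0]/2,p[:,1]/2],14)
ax=(X[1]-X[0]);print(np.linalg.norm(ax),'exp 156');ax/=np.linalg.norm(ax);mid=X[0]+45*ax;phi=np.arctan2(ax[1],ax[0]);print(mid,phi)
pick(mid,phi);place('c',2,0)
env.reach([560,160,400],Q0); snap('v5')
env.reach([560,-150,350],Q0)
cv2.imwrite('pics/f_scene.png',viewer.camera('scene'));snap('v6')
for n in ('v5',):
  im=cv2.imread(f'pics/{n}.png'); cv2.imwrite(f'pics/{n}z.png',cv2.resize(im[:260,90:490],None,fx=2,fy=2,interpolation=cv2.INTER_CUBIC))
```

```text
pad [516.4 282.5  15. ] len 139.5 exp 138 err x,y -2.2 -2.3 ang 0.008
153.79250314221522 exp 156
[ 477.38404777 -363.85518269   14.        ] -0.8723658292099032
pick False 24.2 [ 477.6 -363.9   84.3]
held 24.0
place True [509.  209.3  99.3]
45.0667
```

View pics/v5z.png

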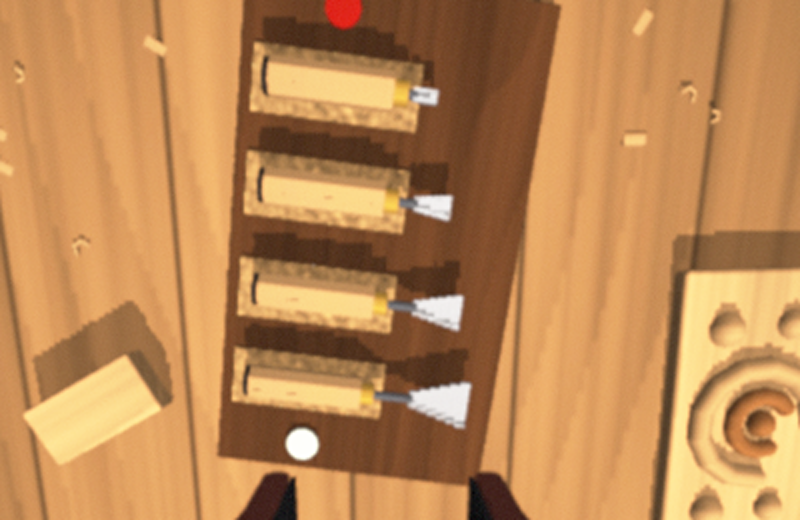

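View pics/f_scene.png

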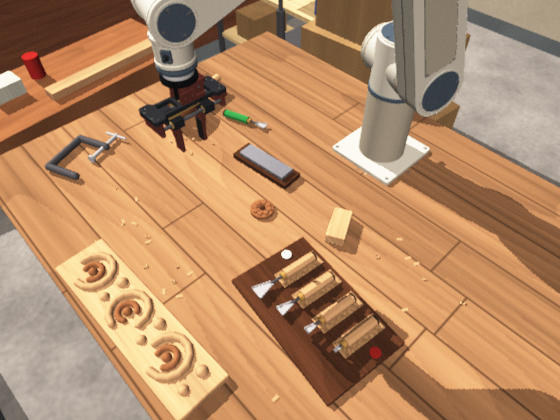

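v5z shows all four gouges on their pads, blades away and growing from the red disc (343,10) to the white disc (302,443). In the scene view the rosette is still at (262,209), and the gripper is empty and clear.

Run:
```python
from h import *
err('v5',[(240,256),(398,277),(391,333),(237,311)],(253,288),(462,313),66,29)
s=env.read_state();print(s['time_s'],s['force'].round(1),s['width'])
workorder.sign_off()
```

```text
pad [507.3 208.5  15. ] len 157.7 exp 156 err x,y -1.3 -0.0 ang 0.018
47.6333 [-0.3 -0.1 -0.4] 49.735243002356015
the job is handed in; nothing more can be done
```

The four gouges are on their pads in order of blade size, from the smallest next to the red disc to the largest at the white disc. I handed the job in at about 48 s of the 106 s allowed; sign-off gives no verdict.

- **Placement:** the wrist-camera checks put every handle within about 4 mm lengthwise, 2.5 mm sideways and 0.02 rad of its pad. The limits are 15 mm, 12 mm and 0.2 rad. The handle heights were not measured separately.
- **Orientation:** all blades point away from the robot. The hollow side should still be up, because each gouge was gripped, carried and set down level.
- **Rosette and green gouge:** the final scene picture shows both where they were at the start.
- **Gripper:** it is empty, open and clear of everything.

No check failed or disagreed. Measured tool lengths matched the given sizes to about 3 mm.

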